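Long-path oil colour match on the comparator

ROBOT

A 6-joint arm with a two-finger parallel gripper is mounted at the origin on the work surface. World frame = base frame: x ahead of the robot, y to its left, z up, the work surface at z = 0. Lengths are in m, angles in rad, forces in N, time in s.
With the tool pointing down it reaches from about 0.35 to 0.85 m from the base axis. Payload 8.1 kg.
Tool frame: the origin (TCP) lies on the centre line of the jaws, within the pads' length; the fingertips stand 17 mm ahead of it and the grasp point (between the pads) lies 2 mm behind it; x points along the fingers, z is the direction in which the jaws open and shut, and the axes are right-handed (so a half turn about x gives the same grasp; the last joint's range is limited). The gripper opens to 93 mm and grips with 3 to 60 N. Pads are 15 mm wide; open, the fingers measure 128 mm over their backs; the gripper's body (75 mm by 188 mm) begins 65 mm behind the grasp point.
Start: joints at [1.052, 0.13, 1.488, -0, 1.523, -0.085], TCP at [0.252, 0.544, 0.236] pointing down, gripper open.
Joint ranges: [-2.96, 2.96], [-0.89, 2.26], [0.02, 2.5], [-1.34, 4.48], [0, 2.73], [-2.66, 2.66]. Speed limits (rad/s): [2.39, 2.39, 2.79, 3.14, 3.14, 3.14].

INTERFACE

Orientations are given as a rotation vector (axis times angle).
In Python, from plant import telemetry, optics, workorder gives the robot as it stands.
- The arm moves only by the shell command python3 -m inch 'ROWS' [FORCE]. ROWS is JSON, a list that holds one entry, the list of rows, each a list of 7 numbers: the shift along the tool's x, y, z in m, then the turn, a rotation vector about the tool's x, y, z in rad, then the opening, from 0 (shut) to 1 (fully open). In form: [[[tx, ty, tz, ax, ay, az, grip], ...]]. A call has 1 to 20 rows; each row shifts and turns the pose as measured when the row begins, along the tool's axes as they then stand; what a row does not reach is not made up. A row lasts 1/10 s, in which the tool goes at most 50 mm and 8.59 degrees, less where a joint would pass 70% of its speed; a pose out of reach is approached as far as the arm can. A call is refused whole if a number of a shift passes 0.05 or a number of a turn 0.15, either way. A call with a gripper value outside its range is refused whole. The fingers move at their own pace and stop on an object; FORCE is the grip in N (left out, the last holds). Time passes only in rows, so rows that do not move let the fingers close. It gives the time, the measured TCP pose, the force and the opening at its end, in the units of the state.
- telemetry.read_state(): the state, without advancing time (a new reading comes with each control period).
- optics.read_camera(name): name is "scene" or "side" or "wrist"; returns a dict with "frame" (480x640x3 uint8, blue, green, red), "fx", "fy", "cx", "cy" (pixels), "rvec" (rotation vector, rad) and "tvec" (3), from world to camera coordinates, as OpenCV has them. Camera axes: x right, y down, z forward; pixel columns grow to the right and rows downward; lengths in m; the calibration is good to about 2 mm. A picture is of the moment at which its call begins. There is no depth.
- workorder.close_job(): hands the job in, once; it reports no verdict.
The state is a dict: "t": time; "q": joint angles; "dq": joint speeds; "joint_torque": joint torques, N m; "tool_pos": TCP position; "orientation": TCP orientation; "force": force on the tool from outside, world axes, zero at the start; "wrist_torque": the same for the moment, N m; "opening": finger opening in m.
Only numpy, scipy, OpenCV 4.12 (cv2) and the standard library are available. Lean on these libraries where they do the work, as an engineer would, in place of code of your own. Each camera call takes 0.05 s, during which the arm holds its last target. There are 200 camera calls.

TASK

Build the long light path for the amber oil: set the two loose amber cells gently and squarely, one after the other, on the amber cell that stands on the comparator's sample window, and let go of the column. Then turn the sprung standards knob clockwise from its dark stop, counting the clicks, to the third stop without running past it, and keep hold of it there: the program finishes while still gripping the knob at the third stop, since it flies back when let go. Leave everything else on the bench where it is.

Things in the scene. Friction and masses are not known exactly. Their poses are not given: they have to be found in the camera images.
- cell_a: sealed square sample cell: aluminium case 52 x 52 x 28 mm (0.14 kg), flat top and bottom, round amber-oil window 38 mm across in the top; x and y axes square to its sides, z up, origin centre of its underside; this one already stands on the comparator's sample window, inside a low locating rim (4 mm high, outside 63 mm square), its sides square to the comparator's
- cell_b: sealed square sample cell: aluminium case 52 x 52 x 28 mm (0.14 kg), flat top and bottom, round amber-oil window 38 mm across in the top; x and y axes square to its sides, z up, origin centre of its underside; loose on the bench (which slot of the group of four varies)
- cell_c: sealed square sample cell: aluminium case 52 x 52 x 28 mm (0.14 kg), flat top and bottom, round amber-oil window 38 mm across in the top; x and y axes square to its sides, z up, origin centre of its underside; loose on the bench; cell_b and cell_c are alike and may be stacked in either order
- sample_window (a point): centre of the comparator's sample window, on its deck, 60 mm above the bench; cell_a stands here
- comparator: oil colour comparator fixed to the bench: white light box 220 (its x) x 320 mm (its y), grey deck 60 mm above the bench, lamp house along its +x edge 84 mm high. Origin centre of its underside; sample window at (-12, +88) mm, knob axis at (-12, -62) mm. Brass plunger block 14 mm high on the deck at (-12, -141) mm
- view_ring (a point): centre of the small black viewing ring (23 mm across, top 9.5 mm above the deck), 55 mm from the knob axis towards the column. Under it turns the flat standards wheel (136 mm across, top 5 mm above the deck) fixed to the knob: black at the dark stop, then glasses 1 to 5 from pale straw to dark brown; glass 3, amber, fills the ring at the third stop
- knob_grip (a point): on the knob's vertical axis, 97 mm above the bench, inside the black bar grip: bar 46 mm long, 14 mm thick, 20 to 50 mm above the deck, on a hub 24 mm across. The point turns with the knob: x along the bar (white line on top towards +x), z up. At the dark stop the bar lies along the comparator's x
- selector (a joint): knob angle, rad: 0 at the dark stop, growing clockwise seen from above. Clicks every 0.3927 rad (22.5 deg): 0.393, 0.785, third 1.178, 1.571, 1.963 (end). A spring always pulls it back (0.08 N m at 0, 0.12 at the third); clicks ripple +-0.05 N m on top, hardest a quarter pitch past a stop, easiest a quarter pitch before the next. Let go, it runs back to 0
- cell_dark: the sealed cell of nearly black oil, otherwise the same as cell_b; leave it
- cell_green: the sealed cell of green dyed fuel, otherwise the same as cell_b; leave it
- brass_cup: bystander: open brass test cup 84 mm across the flange, 33 mm high, with a wooden-ended handle rising along its +x out to 183 mm; origin under the cup; leave it
- flask: bystander: conical glass flask, 82 mm across, 118 mm high; origin centre of its underside; leave it
- jar: bystander: amber glass jar with black cap, 68 mm across, 90 mm high; origin centre of its underside; leave it
- tin: bystander: round steel tin, 72 mm across, 50 mm high; origin centre of its underside; leave it
- spatula: bystander: spatula 190 mm long lying on the bench; leave it
Not all that is in view belongs to the job. Leave any red look-alike of the cell_a alone.

How it is judged:
By the outcome, as a careful person would: the job done as asked, in the order asked, and still so for the second after the job is handed in, while the arm keeps its last pose, push and grip.
It also fails if it takes over 70 s, if anything falls off the work surface, if the arm or the gripper's body presses on something with over 40 N, if the wrist force passes 120 N, or if a joint passes its speed limit or range.

## Working session

There is one attempt and no reset: what is moved stays moved. The work goes in short steps, Python scripts to look and compute and a shell command to move; the robot and the scene stay as the last step left them, time stands still between calls to the robot, and variables do not carry over. Pictures are saved under pics/ and viewed, on a budget of 10 in all, crops included, one or two more only if the job needs it, and the job is handed in when it is done.

```bash
ls; mkdir -p pics; cat > h.py <<'E'
import numpy as np,cv2
from plant import telemetry,optics,workorder
def cam(n):
    c=optics.read_camera(n);R=cv2.Rodrigues(np.array(c['rvec'],float))[0]
    c['R']=R;c['C']=-R.T@np.array(c['tvec'],float).ravel();return c
def ray(c,u,v):
    d=c['R'].T@np.array([(u-c['cx'])/c['fx'],(v-c['cy'])/c['fy'],1.]);return d/np.linalg.norm(d)
def onz(c,u,v,z):
    d=ray(c,u,v);return c['C']+d*(z-c['C'][2])/d[2]
def tri(obs):
    A=np.zeros((3,3));b=np.zeros(3)
    for c,u,v in obs:
        d=ray(c,u,v);P=np.eye(3)-np.outer(d,d);A+=P;b+=P@c['C']
    p=np.linalg.solve(A,b)
    return p,[float(np.linalg.norm(np.cross(p-c['C'],ray(c,u,v)))) for c,u,v in obs]
def proj(c,p):
    q=c['R']@(np.array(p)-c['C']);return c['fx']*q[0]/q[2]+c['cx'],c['fy']*q[1]/q[2]+c['cy']
def toolR():
    s=telemetry.read_state();return s,cv2.Rodrigues(np.array(s['orientation'],float))[0]
E
python3 - <<'E'
from h import *
import pickle
D={}
for n in('scene','side','wrist'):
    c=cam(n);D[n]=c;cv2.imwrite(f'pics/{n}0.png',c['frame']);print(n,c['C'].round(3),c['fx'])
pickle.dump(D,open('d0.pkl','wb'))
s,R=toolR();print(s,R.round(3))
E
```

```text
pics
scene [ 1.46  -0.176  1.307] 593.942958611275
side [-0.17  -0.783  1.299] 586.0193333391782
wrist [0.187 0.576 0.384] 398.5191617663635
{'t': 0.15, 'q': array([ 1.05161083e+00,  1.31006993e-01,  1.48903879e+00, -1.01799486e-05,
        1.52302359e+00, -8.54122287e-02]), 'dq': array([ 0.00139965, -0.00233036, -0.00363707, -0.00086998,  0.00120813,
        0.00139349]), 'joint_torque': array([ 1.27129428e-03, -5.60478652e+01, -4.92334056e+01,  7.68580078e-02,
        3.06048605e-02, -5.27941859e-05]), 'tool_pos': array([0.25195436, 0.54406222, 0.23481158]), 'orientation': array([-0.884766  ,  1.38506681,  0.88362461]), 'force': array([0.05823836, 0.40072506, 0.65848957]), 'wrist_torque': array([-0.04486414, -0.10262763,  0.01662891]), 'opening': 0.09312066789559839} [[-0.001 -0.907  0.42 ]
 [-0.001  0.42   0.907]
 [-1.     0.    -0.001]]
```

View pics/scene0.png

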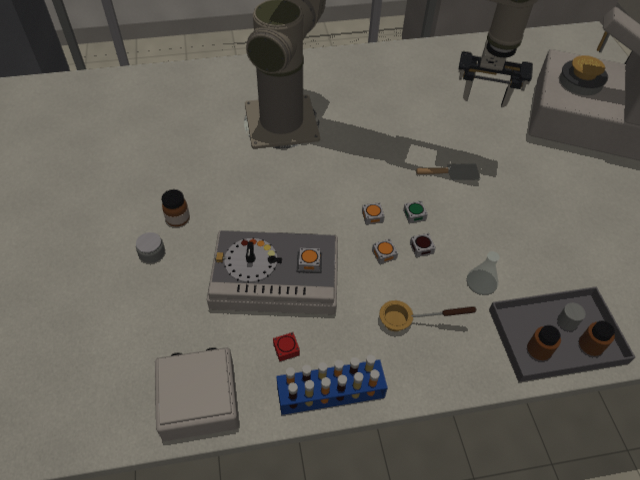

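View pics/side0.png

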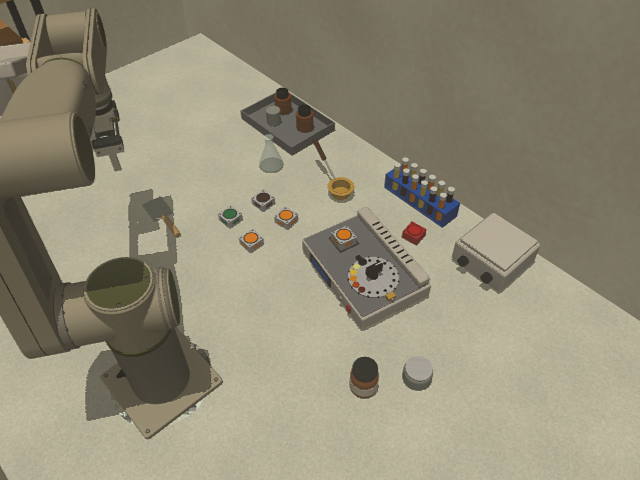

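Scene view: amber windows at (373,212) and (385,250) are loose, and (310,258) stands on the comparator. Things that could be mistaken for them are green (415,210), dark (423,243), the red look-alike (287,345), the brass cup (396,316) and the jars (175,205), (545,340). In the side view the ambers are at (251,239), (286,215) and on the comparator (344,235), and the knob is at (374,270).

```bash
python3 - <<'E'
from h import *
import pickle
D=pickle.load(open('d0.pkl','rb'))
def cent(c,u,v,r=12):
    f=c['frame'][v-r:v+r,u-r:u+r];h=cv2.cvtColor(f,cv2.COLOR_BGR2HSV)
    m=((h[...,0]<20)&(h[...,1]>140)&(h[...,2]>120)).astype(np.uint8)
    n,l,st,ce=cv2.connectedComponentsWithStats(m);k=1+np.argmax(st[1:,4]);return ce[k]+[u-r,v-r],st[k,4]
for nm,a,b in(('near',(373,212),(251,239)),('far',(385,250),(286,215)),('A',(310,258),(344,235))):
    p,aa=cent(D['scene'],*a);q,bb=cent(D['side'],*b)
    P,e=tri([(D['scene'],*p),(D['side'],*q)]);print(nm,p.round(1),aa,q.round(1),bb,P.round(4),np.round(e,4))
S=D['scene'];a=S['frame'][190:350,195:445];cv2.imwrite('pics/crop.png',cv2.resize(a,None,fx=3.2,fy=3.2,interpolation=cv2.INTER_CUBIC))
E
```

```text
near [373.1 209.9] 91 [250.4 237.4] 99 [0.4358 0.1987 0.0261] [0.0003 0.0003]
far [385.1 247.7] 106 [285.7 214.5] 88 [0.57   0.199  0.0267] [0. 0.]
A [309.2 255.7] 120 [343.5 233.9] 107 [ 0.6046 -0.0142  0.0866] [0. 0.]
```

View pics/crop.png

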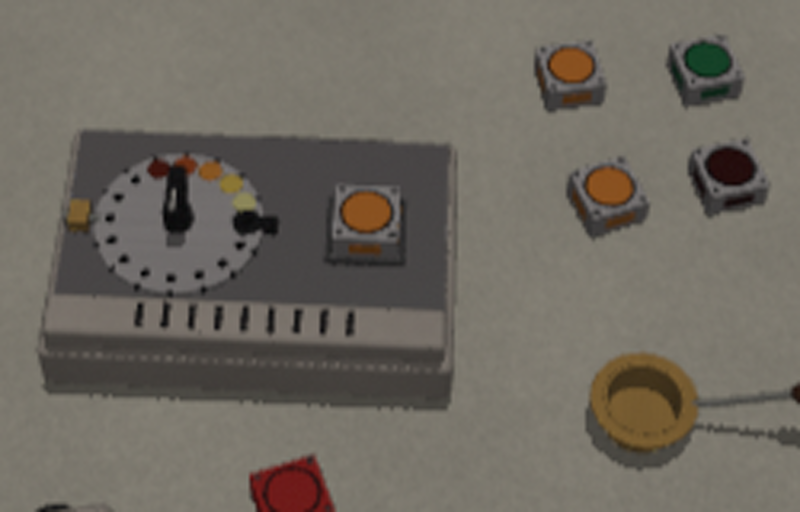

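The crop confirms two amber cells in the left column of the group of four, with green and dark to their right. The triangulated tops are about 27 mm (loose) and 87 mm (cell_a), which fits. I'll move above the near amber cell with the wrist camera.

```bash
python3 -m inch '[[[0,-0.033,-0.025,0,0,0,1],[0,-0.033,-0.025,0,0,0,1],[0,-0.033,-0.025,0,0,0,1],[0,-0.033,-0.025,0,0,0,1],[0,-0.033,-0.025,0,0,0,1],[0,-0.033,-0.025,0,0,0,1],[0,-0.033,-0.025,0,0,0,1],[0,-0.033,-0.025,0,0,0,1],[0,-0.02,-0.02,0,0,0,1],[0,0,0,0,0,0,1]]]'
python3 - <<'E'
from h import *
import pickle
c=cam('wrist');cv2.imwrite('pics/w1.png',c['frame']);pickle.dump(c,open('w1.pkl','wb'))
s,R=toolR();print(s['t'],s['tool_pos'],R.round(3),s['q'].round(3),c['C'],ray(c,320,240))
for p in((.436,.199,.028),(.57,.199,.028)):print(proj(c,p))
E
```

```text
t: 1.15
tool_pos: [0.4205, 0.2129, 0.231]
orientation: [-0.89, 1.389, 0.886]
force: [-0.4, -0.1, 0.9]
opening: 0.093
1.2 [0.42000718 0.21414109 0.23100691] [[-0.004 -0.909  0.416]
 [-0.005  0.416  0.909]
 [-1.     0.002 -0.006]] [ 0.365 -0.216  1.833 -0.003  1.53  -0.777] [0.35556274 0.24518939 0.38005758] [ 0.23004114 -0.1131328  -0.96658266]
(np.float64(313.51096544692746), np.float64(238.96988205988748))
(np.float64(370.4139979576726), np.float64(357.69618284945454))
```

View pics/w1.png

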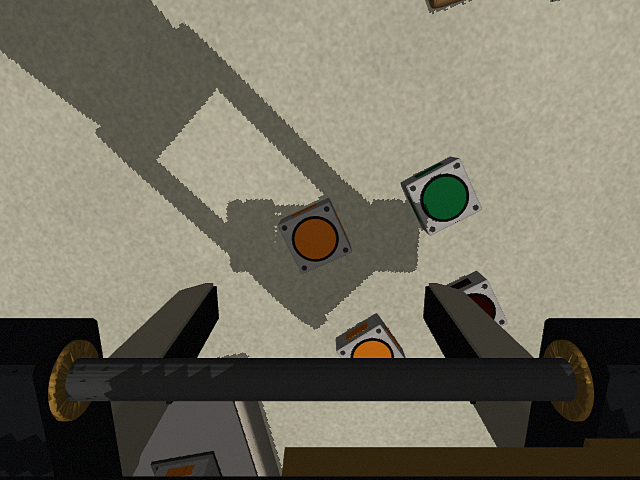

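Wrist view: near amber cell at (315,238), far one at (372,350) partly hidden by the gripper bar. Green is at (445,198) and dark at (480,300). Next I measure the near cell's yaw from its corner screws.

```bash
cat >> h.py <<'E'
def dots(c,pts,z,r=5):
    g=cv2.cvtColor(c['frame'],cv2.COLOR_BGR2GRAY).astype(float);o=[]
    for u,v in pts:
        w=g[v-r:v+r+1,u-r:u+r+1];w=np.clip(np.median(w)-15-w,0,None)
        yy,xx=np.mgrid[-r:r+1,-r:r+1];o.append(onz(c,u+(w*xx).sum()/w.sum(),v+(w*yy).sum()/w.sum(),z))
    o=np.array(o);d=np.diff(np.vstack([o,o[:1]]),axis=0)
    print('centre',o.mean(0).round(4),'sides',np.linalg.norm(d,axis=1).round(4),'yaw',np.degrees(np.arctan2(d[:,1],d[:,0])).round(1))
def disc(c,z,u,v,r=40):
    h=cv2.cvtColor(c['frame'],cv2.COLOR_BGR2HSV);m=((h[...,0]<22)&(h[...,1]>140)&(h[...,2]>70)).astype(np.uint8)
    k=np.zeros_like(m);k[max(v-r,0):v+r,max(u-r,0):u+r]=1;cs,_=cv2.findContours(m*k,cv2.RETR_EXTERNAL,cv2.CHAIN_APPROX_NONE)
    q=max(cs,key=cv2.contourArea);e=cv2.fitEllipse(q);print('disc',e,onz(c,*e[0],z).round(4));return e[0]
E
python3 - <<'E'
from h import *
import pickle
c=pickle.load(open('w1.pkl','rb'))
dots(c,[(284,228),(327,209),(346,250),(304,268)],.028)
e=disc(c,.028,315,238,24)
D=pickle.load(open('d0.pkl','rb'))
print(tri([(c,*e),(D['scene'],373.1,209.9),(D['side'],250.4,237.4)]))
# comparator deck corners (scene crop /3.2 + offset), z=.06
S=D['scene'];
for u,v in((80,131),(453,144)):print(onz(S,195+u/3.2,190+v/3.2,.06).round(4))
s,R=toolR();P=onz(c,*e,.028);print('tool delta',(R.T@(P-s['tool_pos'])).round(4))
E
```

```text
centre [0.4362 0.2004 0.028 ] sides [0.0426 0.0422 0.0422 0.0423] yaw [  89.9   -0.3  -89.9 -179.8]
disc ((314.7998046875, 238.5635223388672), (39.04775619506836, 40.37376022338867), 91.40926361083984) [0.4361 0.2002 0.028 ]
(array([0.43601475, 0.19929351, 0.02596135]), [0.0009000869477934548, 0.0008055641935013829, 0.0002837529814243985])
[ 0.4676 -0.2302  0.06  ]
[0.5315 0.0725 0.06  ]
tool delta [ 0.203  -0.0209 -0.0047]
```

```bash
python3 -m inch '[[[0.01,-0.021,-0.005,-0.145,0,0,1],[0.02,0,0,-0.145,0,0,1],[0.03,0,0,-0.145,0,0,1],[0.03,0,0,0,0,0,1],[0.02,0,0,0,0,0,1],[0,0,0,0,0,0,1]]]'
python3 - <<'E'
from h import *
s,R=toolR();print(s['t'],s['tool_pos'],R.round(4),s['q'].round(2))
print('tool delta',(R.T@(np.array([.4361,.2003,.022])-s['tool_pos'])).round(4),cv2.Rodrigues(R.T@np.array([[0,-1,0],[0,0,1],[-1,0,0.]]))[0].ravel().round(4))
E
```

```text
t: 1.8
tool_pos: [0.4357, 0.2061, 0.1182]
orientation: [-1.228, 1.199, 1.23]
force: [-0.2, 0.6, 0.7]
opening: 0.0928
1.8 [0.43574392 0.20606692 0.11822516] [[-2.900e-03 -9.996e-01 -2.660e-02]
 [-9.000e-04 -2.660e-02  9.996e-01]
 [-1.000e+00  2.900e-03 -9.000e-04]] [ 0.34 -0.1   1.94  0.    1.3  -1.26]
tool delta [ 0.0962 -0.0005 -0.0057] [ 0.0266 -0.0009 -0.0029]
```

```bash
python3 -m inch '[[[0.03,0,-0.006,0.027,0,-0.003,1],[0.03,0,0,0,0,0,1],[0.02,0,0,0,0,0,1],[0.008,0,0,0,0,0,1],[0,0,0,0,0,0,1]]]'
python3 - <<'E'
from h import *
s,R=toolR();print(s['t'],s['tool_pos'],R.round(4))
print('tool delta',(R.T@(np.array([.4361,.2003,.022])-s['tool_pos'])).round(4),cv2.Rodrigues(R.T@np.array([[0,-1,0],[0,0,1],[-1,0,0.]]))[0].ravel().round(4))
E
```

```text
t: 2.3
tool_pos: [0.4377, 0.2054, 0.033]
orientation: [-1.212, 1.203, 1.208]
force: [-0.1, -0.3, -0.1]
opening: 0.0926
2.3 [0.43766678 0.20540139 0.03298063] [[ 0.0053 -1.     -0.0024]
 [ 0.0023 -0.0023  1.    ]
 [-1.     -0.0053  0.0023]]
tool delta [ 0.011   0.0016 -0.0051] [0.0024 0.0023 0.0053]
```

```bash
python3 -m inch '[[[0.006,0.0015,-0.005,0.002,0.002,0.005,1],[0.005,0,0,0,0,0,1],[0,0,0,0,0,0,1]]]'
python3 - <<'E'
from h import *
s,R=toolR();print(s['t'],s['tool_pos'],R.round(4))
print('tool delta',(R.T@(np.array([.4361,.2003,.022])-s['tool_pos'])).round(4),cv2.Rodrigues(R.T@np.array([[0,-1,0],[0,0,1],[-1,0,0.]]))[0].ravel().round(4))
E
```

```text
t: 2.6
tool_pos: [0.4385, 0.2016, 0.0249]
orientation: [-1.211, 1.204, 1.207]
force: [0.6, -0.5, 0.3]
opening: 0.0932
2.6 [0.43854912 0.20155437 0.0249032 ] [[ 0.0047 -1.     -0.001 ]
 [ 0.0019 -0.001   1.    ]
 [-1.     -0.0047  0.0019]]
tool delta [ 0.0029  0.0025 -0.0013] [0.001  0.0019 0.0047]
```

```bash
python3 -m inch '[[[0.003,0.004,-0.001,0,0.002,0.007,1],[0,0,0,0,0,0,0.3],[0,0,0,0,0,0,0.3],[0,0,0,0,0,0,0.3],[0,0,0,0,0,0,0.3],[0,0,0,0,0,0,0.3]]]' 20
python3 - <<'E'
from h import *
s,R=toolR();print(s['t'],s['tool_pos'],R.round(4))
E
```

```text
t: 3.2
tool_pos: [0.4356, 0.2008, 0.0235]
orientation: [-1.209, 1.209, 1.21]
force: [0.2, -0.4, 0.3]
opening: 0.0574
3.2 [0.43564303 0.2008094  0.02345639] [[-1.e-04 -1.e+00 -5.e-04]
 [ 7.e-04 -5.e-04  1.e+00]
 [-1.e+00  1.e-04  7.e-04]]
```

```bash
python3 -m inch '[[[0,0,0,0,0,0,0.3],[0,0,0,0,0,0,0.3],[-0.015,0,0,0,0,0,0.3],[-0.035,0,0,0,0,0,0.3],[-0.05,0,0,0,0,0,0.3],[-0.05,0,0,0,0,0,0.3],[-0.02,-0.026,-0.036,0.03,0,0,0.3],[-0.02,-0.026,-0.036,0.03,0,0,0.3],[-0.02,-0.026,-0.036,0.03,0,0,0.3],[-0.02,-0.026,-0.036,0.03,0,0,0.3],[-0.02,-0.026,-0.036,0.03,0,0,0.3],[-0.02,-0.026,-0.036,0.03,0,0,0.3],[0,0,0,0,0,0,0.3],[0,0,0,0,0,0,0.3]]]'
python3 - <<'E'
from h import *
import pickle
c=cam('wrist');cv2.imwrite('pics/w2.png',c['frame']);pickle.dump(c,open('w2.pkl','wb'))
s,R=toolR();print(s['t'],s['tool_pos'],R.round(3),s['q'].round(3),c['C'])
print(proj(c,(.605,-.014,.088)),proj(c,(.574,-.161,.11)))
E
```

```text
t: 4.6
tool_pos: [0.5762, -0.0339, 0.2989]
orientation: [-1.073, 1.297, 1.077]
force: [-0.3, 1.3, -1.7]
opening: 0.0517
4.65 [ 0.5761501  -0.03383882  0.29904253] [[-0.006 -0.984  0.181]
 [-0.003  0.181  0.984]
 [-1.     0.005 -0.004]] [-0.145  0.057  1.452 -0.004  1.639 -1.534] [ 0.50622671 -0.01926992  0.44830158]
(np.float64(346.43377807435974), np.float64(242.33412717192823)) (np.float64(177.47161985502544), np.float64(244.60606014538865))
```

View pics/w2.png

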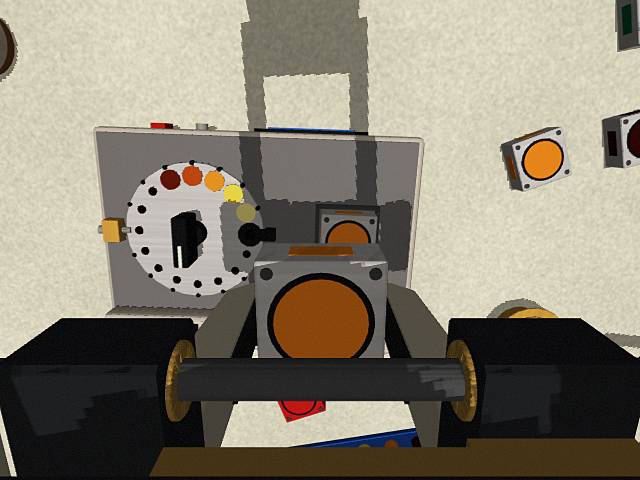

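Wrist view from here: the held cell fills the centre, cell_a at (348,230) is half hidden, the knob is at (188,235), the view ring at (250,235) and the far amber cell at (543,160). I'll shift outward to see cell_a clear and measure the far cell now.

```bash
python3 -m inch '[[[0,-0.04,0.006,-0.014,0.005,-0.004,0.3],[0,-0.04,0.006,0,0,0,0.3],[0,0,0,0,0,0,0.3],[0,0,0,0,0,0,0.3]]]'
python3 - <<'E'
from h import *
import pickle
c=pickle.load(open('w2.pkl','rb'))
dots(c,[(513,143),(558,133),(567,176),(522,187)],.028);disc(c,.028,543,160,30)
a,b=onz(c,97,127,.06),onz(c,423,138,.06);print('edge',a,b,np.degrees(np.arctan2(*(b-a)[1::-1])))
c=cam('wrist');cv2.imwrite('pics/w3.png',c['frame']);pickle.dump(c,open('w3.pkl','wb'))
s,R=toolR();print(s['t'],s['tool_pos'],R.round(4))
E
```

```text
t: 5.05
tool_pos: [0.6539, -0.0298, 0.2895]
orientation: [-1.087, 1.299, 1.098]
force: [-0.2, 0.5, 0.1]
opening: 0.052
centre [0.5699 0.1981 0.028 ] sides [0.0432 0.0438 0.0478 0.0433] yaw [  97.2   10.3  -83.3 -175.8]
disc ((542.5410766601562, 159.26611328125), (34.3571891784668, 39.777381896972656), 43.347408294677734) [0.5706 0.2007 0.028 ]
edge [ 0.4598602  -0.22495165  0.06      ] [0.52544657 0.07417813 0.06      ] 77.6331795261048
5.1 [ 0.65342658 -0.02973189  0.2889749 ] [[-0.0186 -0.9869  0.1601]
 [-0.0062  0.1602  0.9871]
 [-0.9998  0.0174 -0.0091]]
```

View pics/w3.png

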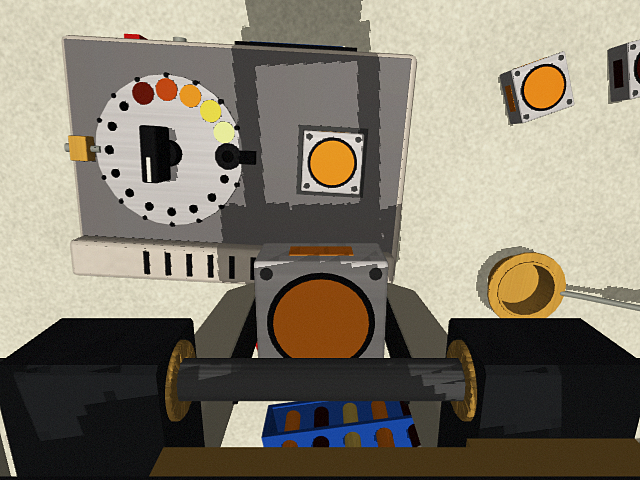

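```bash
python3 - <<'E'
from h import *
import pickle
c=pickle.load(open('w3.pkl','rb'))
dots(c,[(309,137),(359,138),(357,188),(307,187)],.088);e=disc(c,.088,332,162,30)
D=pickle.load(open('d0.pkl','rb'));print(tri([(c,*e),(D['scene'],309.2,255.7),(D['side'],343.5,233.9)]))
a,b=onz(c,66,38,.06),onz(c,415,56,.06);print('edge',np.linalg.norm(b-a),np.degrees(np.arctan2(*(b-a)[1::-1])))
m=(cv2.cvtColor(c['frame'],cv2.COLOR_BGR2GRAY));m=((m>165)&(cv2.cvtColor(c['frame'],cv2.COLOR_BGR2HSV)[...,1]<60)).astype(np.uint8);k=np.zeros_like(m);k[68:232,90:255]=1
q,_=cv2.findContours(m*k,0,1);q=max(q,key=cv2.contourArea);el=cv2.fitEllipse(cv2.convexHull(q));print('wheel',el,onz(c,*el[0],.065))
print('wheel eye',onz(c,170,149,.065))
s,R=toolR()
zt=s['tool_pos'][2]+.0045
o=[R.T@(onz(c,u,v,zt)-s['tool_pos']) for u,v in((266,272),(377,272))];print('held screws tool',np.round(o,4))
e=disc(c,zt,321,320,60);print('held',(R.T@(onz(c,*e,zt)-s['tool_pos'])).round(4))
disc(c,.028,544,87,30);dots(c,[(517,76),(562,64),(572,103),(526,115)],.028)
E
```

```text
centre [ 0.6053 -0.0108  0.088 ] sides [0.0441 0.0429 0.0462 0.0442] yaw [ 78.9  -9.8 -99.4 167.6]
disc ((331.77349853515625, 162.3571319580078), (43.394798278808594, 44.26340103149414), 17.141279220581055) [ 0.6046 -0.0124  0.088 ]
(array([ 0.60460914, -0.01337427,  0.08620422]), [0.001041051454240249, 0.0007042175783012558, 0.0004658671551728876])
edge 0.30547636543590356 77.92099888806365
wheel ((168.53697204589844, 149.1400604248047), (140.77760314941406, 155.0507354736328), 142.77520751953125) [ 0.56999323 -0.1581878   0.065     ]
wheel eye [ 0.57008843 -0.15682608  0.065     ]
held screws tool [[-0.004   0.0202 -0.0199]
 [-0.0044  0.0203  0.023 ]]
disc ((320.6378479003906, 320.4402770996094), (80.6882553100586, 96.62419891357422), 90.4400634765625) [ 0.6538 -0.0285  0.2935]
held [-0.0045 -0.      0.0012]
disc ((543.55322265625, 86.9711685180664), (37.38235855102539, 43.404483795166016), 35.36949157714844) [0.5701 0.2011 0.028 ]
centre [0.5725 0.1999 0.028 ] sides [0.0407 0.0358 0.0428 0.0411] yaw [  92.    14.9  -80.2 -169.3]
```

```bash
cat >> h.py <<'E'
def tgt(x,y,z,yaw):
    s,R=toolR();a=np.radians(yaw);Z=np.array([np.cos(a),np.sin(a),0]);X=np.array([0,0,-1.]);G=np.stack([X,np.cross(Z,X),Z],1)
    print('t',round(s['t'],2),'pos',s['tool_pos'].round(4),'f',s['force'].round(1),'op',round(s['opening'],4),'q6',s['q'][5].round(2))
    print('shift',(R.T@(np.array([x,y,z])-s['tool_pos'])).round(4),'turn',cv2.Rodrigues(R.T@G)[0].ravel().round(4))
E
python3 -c "
from h import *
tgt(.6046,-.0135,.15,78)"
```

```text
t 5.1 pos [ 0.6534 -0.0297  0.289 ] f [-0.5  0.1 -2.1] op 0.0516 q6 -1.53
shift [0.1398 0.0484 0.0095] turn [ 0.0486 -0.0095 -0.0172]
```

```bash
python3 -m inch '[[[0,0.025,0.005,0.024,-0.005,-0.009,0.3],[0.01,0.024,0.005,0.024,-0.005,-0.009,0.3],[0.04,0,0,0,0,0,0.3],[0.04,0,0,0,0,0,0.3],[0.03,0,0,0,0,0,0.3],[0.01,0,0,0,0,0,0.3],[0,0,0,0,0,0,0.3]]]'
python3 -c "
from h import *
tgt(.6046,-.0135,.1115,78)"
```

```text
t: 5.8
tool_pos: [0.5998, -0.0057, 0.1618]
orientation: [-1.061, 1.29, 1.05]
force: [0.5, 0.3, -1.5]
opening: 0.0516
t 5.8 pos [ 0.5998 -0.0057  0.1618] f [ 0.5  0.3 -1.5] op 0.0516 q6 -1.46
shift [ 0.0503 -0.0057 -0.0068] turn [0.005  0.0024 0.0104]
```

```bash
python3 -m inch '[[[0.01,-0.006,-0.007,0.005,0.002,0.01,0.3],[0.015,0,0,0,0,0,0.3],[0.005,0,0,0,0,0,0.3],[0,0,0,0,0,0,0.3]]]'
python3 -c "
from h import *
tgt(.6046,-.0135,.1115,78)"
```

```text
t: 6.2
tool_pos: [0.6076, -0.0147, 0.1354]
orientation: [-1.057, 1.295, 1.048]
force: [-0.4, -0.1, -1.3]
opening: 0.0519
t 6.2 pos [ 0.6076 -0.0147  0.1354] f [-0.4 -0.1 -1.3] op 0.0519 q6 -1.47
shift [0.0239 0.0034 0.0005] turn [-0.0003  0.001   0.0077]
```

```bash
python3 -m inch '[[[0.007,0.003,0,0,0.001,0.008,0.3],[0.007,0,0,0,0,0,0.3],[0,0,0,0,0,0,0.3],[0,0,0,0,0,0,0.3]]]'
python3 -c "
from h import *
tgt(.6046,-.0135,.1115,78)"
```

```text
t: 6.6
tool_pos: [0.6052, -0.0141, 0.121]
orientation: [-1.053, 1.301, 1.053]
force: [-0.2, -0.3, -1.2]
opening: 0.0519
t 6.6 pos [ 0.6052 -0.0141  0.121 ] f [-0.2 -0.3 -1.2] op 0.0519 q6 -1.47
shift [0.0095 0.0007 0.0005] turn [-0.0004  0.0001  0.0001]
```

Good alignment, so I lower gently.

```bash
python3 -m inch '[[[0.004,0.001,0.0005,0,0,0,0.3],[0.003,0,0,0,0,0,0.3],[0.0015,0,0,0,0,0,0.3],[0,0,0,0,0,0,0.3]]]'
python3 -c "
from h import *
tgt(.6046,-.0135,.1115,78)"
```

```text
t: 7.0
tool_pos: [0.6044, -0.0132, 0.1122]
orientation: [-1.054, 1.3, 1.053]
force: [-0.9, -0.1, -1.4]
opening: 0.0518
t 7.0 pos [ 0.6044 -0.0132  0.1122] f [-0.9 -0.1 -1.4] op 0.0518 q6 -1.47
shift [ 0.0007 -0.0002 -0.0002] turn [-0.0002  0.0002  0.0007]
```

```bash
python3 -m inch '[[[0.001,0,0,0,0,0,0.3],[0,0,0,0,0,0,0.3]]]'
python3 -m inch '[[[0.001,0,0,0,0,0,0.3],[0,0,0,0,0,0,0.3]]]'
```

```text
t: 7.2
tool_pos: [0.6048, -0.0133, 0.1116]
orientation: [-1.054, 1.3, 1.052]
force: [-0.5, 0.9, -1.9]
opening: 0.0518
t: 7.4
tool_pos: [0.6051, -0.0133, 0.1118]
orientation: [-1.054, 1.299, 1.052]
force: [-0.6, 0.6, -1.2]
opening: 0.052
```

```bash
python3 -m inch '[[[0.0015,0,0,0,0,0,0.3],[0,0,0,0,0,0,0.3]]]'
python3 -m inch '[[[0.0015,0,0,0,0,0,0.3],[0,0,0,0,0,0,0.3]]]'
```

```text
t: 7.6
tool_pos: [0.6056, -0.0134, 0.1118]
orientation: [-1.055, 1.298, 1.051]
force: [0.7, -0.9, -1.8]
opening: 0.0518
t: 7.8
tool_pos: [0.6061, -0.0134, 0.1117]
orientation: [-1.056, 1.298, 1.05]
force: [-0.5, 0.2, -1.8]
opening: 0.0519
```

```bash
python3 -c "
from h import *
tgt(.6046,-.0135,.1115,78)"
python3 -m inch '[[[0.003,0.0015,0,0,0,0.004,0.3]]]'
python3 -c "
from h import *
tgt(.6046,-.0135,.1115,78)"
```

```text
t 7.8 pos [ 0.6061 -0.0134  0.1117] f [-0.5  0.2 -1.8] op 0.0519 q6 -1.47
shift [ 0.0002  0.0014 -0.0004] turn [-0.0001  0.0005  0.0048]
t: 7.9
tool_pos: [0.6062, -0.0134, 0.1113]
orientation: [-1.056, 1.298, 1.05]
force: [-6.4, 0.2, 28.3]
opening: 0.0521
t 7.9 pos [ 0.6062 -0.0134  0.1113] f [-6.4  0.2 28.3] op 0.0521 q6 -1.47
shift [-0.0002  0.0015 -0.0004] turn [-0.0001  0.0006  0.0045]
```

```bash
python3 -m inch '[[[-0.005,0.001,0,0,0,0.005,0.3],[0,0,0,0,0,0,0.3],[0,0,0,0,0,0,0.3]]]'
python3 -c "
from h import *
tgt(.6046,-.0135,.1115,78)"
```

```text
t: 8.2
tool_pos: [0.6055, -0.0133, 0.1164]
orientation: [-1.053, 1.3, 1.053]
force: [0.0, 0.5, -1.1]
opening: 0.0514
t 8.2 pos [ 0.6055 -0.0133  0.1164] f [ 0.   0.5 -1.1] op 0.0514 q6 -1.47
shift [ 0.0049  0.0009 -0.0004] turn [-0.0002  0.0007  0.0004]
```

```bash
python3 -m inch '[[[0.003,0.001,0,0,0,0,0.3],[0.0015,0,0,0,0,0,0.3],[0,0,0,0,0,0,0.3]]]'
python3 -c "
from h import *
tgt(.6046,-.0135,.1115,78)"
```

```text
t: 8.5
tool_pos: [0.604, -0.013, 0.1113]
orientation: [-1.053, 1.301, 1.054]
force: [-0.4, 0.3, 4.0]
opening: 0.0517
t 8.5 pos [ 0.604  -0.013   0.1113] f [-0.4  0.3  4. ] op 0.0517 q6 -1.47
shift [-0.0002 -0.0007 -0.0004] turn [-0.0002  0.0005 -0.0007]
```

```bash
python3 -m inch '[[[0,0,0,0,0,0,0.7],[0,0,0,0,0,0,0.75],[0,0,0,0,0,0,0.75],[0,0,0,0,0,0,0.75],[-0.01,0,0,0,0,0,0.75],[-0.03,0,0,0,0,0,0.8],[-0.05,0,0,0,0,0,1],[-0.04,0,0,0,0,0,1],[-0.02,0.01,0.045,0,0,0,1],[0,0.016,0.045,-0.04,0,0,1],[0,0.016,0.045,-0.04,0,0,1],[0,0.016,0.045,-0.04,0,0,1],[0,0.01,0.02,-0.04,0,0,1],[0,0,0,0,0,0,1],[0,0,0,0,0,0,1]]]'
python3 - <<'E'
from h import *
import pickle
c=cam('wrist');cv2.imwrite('pics/w4.png',c['frame']);pickle.dump(c,open('w4.pkl','wb'))
tgt(.570,.1995,.0235,98)
print(proj(c,(.57,.2,.028)),proj(c,(.605,-.0135,.116)))
E
```

```text
t: 10.0
tool_pos: [0.5699, 0.2001, 0.2743]
orientation: [-1.173, 1.225, 1.173]
force: [0.6, 0.5, -0.2]
opening: 0.0931
t 10.05 pos [0.57   0.1998 0.2743] f [-0.1  0.3 -0.1] op 0.0929 q6 -1.27
shift [ 0.2508  0.001  -0.0015] turn [-0.1878  0.0041  0.0045]
(np.float64(317.9965254765163), np.float64(206.99276880651772)) (np.float64(59.625355917736044), np.float64(281.5182159575005))
```

View pics/w4.png

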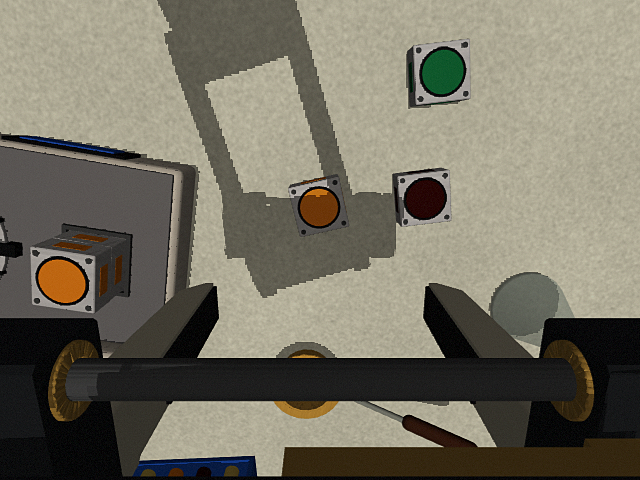

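The two-cell column at (63,280) looks square and aligned. The far amber cell is at (320,207), and the dark cell at (423,197) leaves about 50 mm gap, so I'll descend with the jaws part open.

```bash
python3 - <<'E'
from h import *
import pickle
c=pickle.load(open('w4.pkl','rb'))
dots(c,[(295,189),(336,182),(345,224),(303,233)],.028);disc(c,.028,320,207,30)
disc(c,.116,63,280,36);dots(c,[(36,247),(93,251),(92,303),(34,300)],.116)
E
```

```text
centre [0.5693 0.2007 0.028 ] sides [0.0407 0.0424 0.042  0.0455] yaw [  95.7   10.   -80.  -171.7]
disc ((318.4544677734375, 206.94778442382812), (36.39260482788086, 36.68115997314453), 114.89747619628906) [0.57   0.2005 0.028 ]
disc ((61.45820999145508, 280.76068115234375), (40.35993194580078, 48.95540237426758), 121.30278778076172) [ 0.6044 -0.0119  0.116 ]
centre [ 0.6003 -0.0083  0.116 ] sides [0.0441 0.0487 0.0467 0.0453] yaw [ 87.1  -9.6 -97.6 166.7]
```

```bash
python3 -m inch '[[[0.02,0,-0.001,-0.1,0.004,0.004,0.8],[0.04,0,0,-0.09,0,0,0.8],[0.05,0,0,0,0,0,0.8],[0.05,0,0,0,0,0,0.8],[0.03,0,0,0,0,0,0.8],[0,0,0,0,0,0,0.8]]]'
python3 -c "
from h import *
tgt(.570,.1995,.0235,98.5)"
```

```text
t: 10.65
tool_pos: [0.5763, 0.1897, 0.0829]
orientation: [-1.313, 1.136, 1.301]
force: [-1.2, -0.7, -0.3]
opening: 0.0745
t 10.65 pos [0.5763 0.1897 0.0829] f [-1.2 -0.7 -0.3] op 0.0745 q6 -1.47
shift [0.0593 0.0054 0.0106] turn [-0.0133 -0.0013  0.0085]
```

```bash
python3 -m inch '[[[0,0.0055,0.0105,-0.013,0,0.008,0.8],[0.01,0,0,0,0,0,0.8],[0.012,0,0,0,0,0,0.8],[0,0,0,0,0,0,0.8]]]'
python3 -c "
from h import *
tgt(.570,.1995,.0235,98.5)"
```

```text
t: 11.05
tool_pos: [0.5731, 0.1987, 0.0654]
orientation: [-1.319, 1.132, 1.31]
force: [-1.3, 0.1, 0.4]
opening: 0.0742
t 11.05 pos [0.5731 0.1987 0.0654] f [-1.3  0.1  0.4] op 0.0742 q6 -1.47
shift [0.0418 0.0032 0.0013] turn [-0.0029 -0.0009  0.0069]
```

```bash
python3 -m inch '[[[0.015,0.004,0.001,-0.003,0,0.007,0.8],[0.015,0.001,0,0,0,0.002,0.8],[0.01,0.001,0,0,0,0.002,0.8],[0,0,0,0,0,0,0.8]]]'
python3 -c "
from h import *
tgt(.570,.1995,.0235,98.5)"
```

```text
t: 11.45
tool_pos: [0.5679, 0.1994, 0.0237]
orientation: [-1.318, 1.137, 1.319]
force: [0.3, -0.3, 0.7]
opening: 0.0745
t 11.45 pos [0.5679 0.1994 0.0237] f [ 0.3 -0.3  0.7] op 0.0745 q6 -1.47
shift [ 0.0002 -0.0021 -0.0002] turn [ 0.0008 -0.0006 -0.0018]
```

```bash
python3 -m inch '[[[0,-0.002,0,0,0,-0.002,0.8],[0,0,0,0,0,0,0.3],[0,0,0,0,0,0,0.3],[0,0,0,0,0,0,0.3],[0,0,0,0,0,0,0.3],[0,0,0,0,0,0,0.3],[0,0,0,0,0,0,0.3]]]' 20
python3 -c "
from h import *
tgt(.570,.1995,.0235,98.5)"
```

```text
t: 12.15
tool_pos: [0.5708, 0.1998, 0.0246]
orientation: [-1.319, 1.134, 1.317]
force: [-0.0, -0.4, -0.7]
opening: 0.0519
t 12.15 pos [0.5708 0.1998 0.0246] f [-0.  -0.4 -0.7] op 0.0519 q6 -1.47
shift [ 0.0011  0.0008 -0.0002] turn [ 0.0007 -0.0005  0.0015]
```

```bash
python3 -m inch '[[[-0.015,0,0,0,0,0,0.3],[-0.035,0,0,0,0,0,0.3],[-0.05,0,0,0,0,0,0.3],[-0.05,0,0,0,0,0,0.3],[-0.05,0,0,0,0,0,0.3],[-0.01,-0.002,-0.035,0.07,0,0,0.3],[0,-0.008,-0.042,0.07,0,0,0.3],[0,-0.008,-0.042,0.07,0,0,0.3],[0,-0.01,-0.042,0.07,0,0,0.3],[0,-0.01,-0.03,0.07,0,0,0.3],[0,0,0,0,0,0,0.3],[0,0,0,0,0,0,0.3]]]'
python3 - <<'E'
from h import *
import pickle
tgt(.605,-.0133,.1405,78)
c=cam('wrist');cv2.imwrite('pics/w5.png',c['frame']);pickle.dump(c,open('w5.pkl','wb'))
s,R=toolR();zt=s['tool_pos'][2]+.0034
e=disc(c,zt,321,320,60);print('held',(R.T@(onz(c,*e,zt)-s['tool_pos'])).round(4))
E
```

```text
t: 13.35
tool_pos: [0.6108, 0.0025, 0.2571]
orientation: [-1.058, 1.292, 1.043]
force: [-0.0, 0.5, -1.0]
opening: 0.0519
t 13.35 pos [0.6108 0.0025 0.2571] f [-0.   0.5 -1. ] op 0.0519 q6 -1.44
shift [ 0.1165  0.0039 -0.0168] turn [-0.0019  0.0014  0.013 ]
disc ((320.54937744140625, 318.6077575683594), (82.85418701171875, 95.8372573852539), 90.14662170410156) [0.61   0.004  0.2605]
held [-0.0034  0.0011  0.0011]
```

```bash
python3 -m inch '[[[0.02,0.004,-0.017,-0.002,0.001,0.013,0.3],[0.025,0,0,0,0,0.003,0.3],[0.02,0,0,0,0,0.003,0.3],[0.01,0,0,0,0,0,0.3],[0,0,0,0,0,0,0.3],[0,0,0,0,0,0,0.3]]]'
python3 -c "
from h import *
tgt(.6052,-.0133,.1405,78)"
```

```text
t: 14.0
tool_pos: [0.6038, -0.0062, 0.1839]
orientation: [-1.061, 1.296, 1.066]
force: [0.1, -0.7, -1.5]
opening: 0.0519
t 14.0 pos [ 0.6038 -0.0062  0.1839] f [ 0.1 -0.7 -1.5] op 0.0519 q6 -1.47
shift [ 0.0434 -0.0028 -0.0068] turn [ 0.013   0.002  -0.0022]
```

```bash
python3 -m inch '[[[0.01,-0.003,-0.007,0.013,0.002,-0.002,0.3],[0.012,0,0,0,0,0.002,0.3],[0.01,0,0,0,0,0.002,0.3],[0,0,0,0,0,0,0.3],[0,0,0,0,0,0,0.3]]]'
python3 -c "
from h import *
tgt(.6052,-.0133,.1405,78)"
```

```text
t: 14.5
tool_pos: [0.607, -0.0138, 0.1519]
orientation: [-1.053, 1.301, 1.054]
force: [-0.1, 0.1, -0.7]
opening: 0.052
t 14.5 pos [ 0.607  -0.0138  0.1519] f [-0.1  0.1 -0.7] op 0.052 q6 -1.47
shift [0.0114 0.0019 0.0001] turn [-0.0002  0.0002 -0.0004]
```

```bash
python3 -m inch '[[[0.004,0.002,0,0,0,0,0.3],[0.003,0,0,0,0,0,0.3],[0,0,0,0,0,0,0.3]]]'
python3 -c "
from h import *
tgt(.6052,-.0133,.1405,78)"
```

```text
t: 14.8
tool_pos: [0.6051, -0.0134, 0.1448]
orientation: [-1.053, 1.301, 1.053]
force: [-0.1, 0.1, -0.5]
opening: 0.0519
t 14.8 pos [ 0.6051 -0.0134  0.1448] f [-0.1  0.1 -0.5] op 0.0519 q6 -1.47
shift [ 0.0043 -0.      0.0002] turn [-0.0003  0.0004  0.0001]
```

```bash
python3 -m inch '[[[0.0025,0,0,0,0,0,0.3],[0.0015,0,0,0,0,0,0.3]]]'
python3 -c "
from h import *
tgt(.6052,-.0133,.1405,78)"
```

```text
t: 15.0
tool_pos: [0.6054, -0.0134, 0.1411]
orientation: [-1.054, 1.3, 1.053]
force: [-0.1, 0.2, -0.5]
opening: 0.0518
t 15.0 pos [ 0.6054 -0.0134  0.1411] f [-0.1  0.2 -0.5] op 0.0518 q6 -1.47
shift [0.0006 0.0003 0.0001] turn [-0.0002  0.0005  0.0011]
```

```bash
python3 -m inch '[[[0.0015,0.0003,0,0,0,0.001,0.3]]]'
python3 -c "
from h import *
tgt(.6052,-.0133,.1405,78)"
```

```text
t: 15.1
tool_pos: [0.6054, -0.0134, 0.1399]
orientation: [-1.053, 1.3, 1.053]
force: [-1.9, -0.3, 12.8]
opening: 0.0521
t 15.1 pos [ 0.6054 -0.0134  0.1399] f [-1.9 -0.3 12.8] op 0.0521 q6 -1.47
shift [-0.0006  0.0002  0.    ] turn [-0.0002  0.0005  0.0007]
```

```bash
python3 -m inch '[[[0,0,0,0,0,0,0.3],[0,0,0,0,0,0,0.65],[0,0,0,0,0,0,0.75],[0,0,0,0,0,0,0.75],[0,0,0,0,0,0,0.75],[-0.01,0,0,0,0,0,0.75],[-0.03,0,0,0,0,0,0.75],[-0.05,0,0,0,0,0,0.75],[-0.04,0,0,0,0,0,0.75],[0,0,-0.03,0,0,0,0.75],[0,0,-0.04,0,0,0,0.75],[0,0,-0.04,0,0,0,0.75],[0,0,-0.03,0,0,0,0.6],[0,0,0,0,0,0,0.5],[0,0,0,0,0,0,0.5]]]'
python3 - <<'E'
from h import *
import pickle
c=cam('wrist');cv2.imwrite('pics/w6.png',c['frame']);pickle.dump(c,open('w6.pkl','wb'))
tgt(.573,-.160,.095,78)
print(proj(c,(.6045,-.0133,.144)),proj(c,(.5733,-.160,.11)))
E
```

```text
t: 16.6
tool_pos: [0.576, -0.1542, 0.2844]
orientation: [-1.061, 1.295, 1.049]
force: [0.2, -0.2, -0.3]
opening: 0.0505
t 16.65 pos [ 0.5761 -0.1541  0.2844] f [-0.3 -0.4 -0.2] op 0.0485 q6 -1.71
shift [ 0.1894  0.0035 -0.0062] turn [ 0.003  -0.001   0.0088]
(np.float64(511.32799520848926), np.float64(230.57237890395714)) (np.float64(311.4295404840472), np.float64(220.32341010899714))
```

View pics/w6.png

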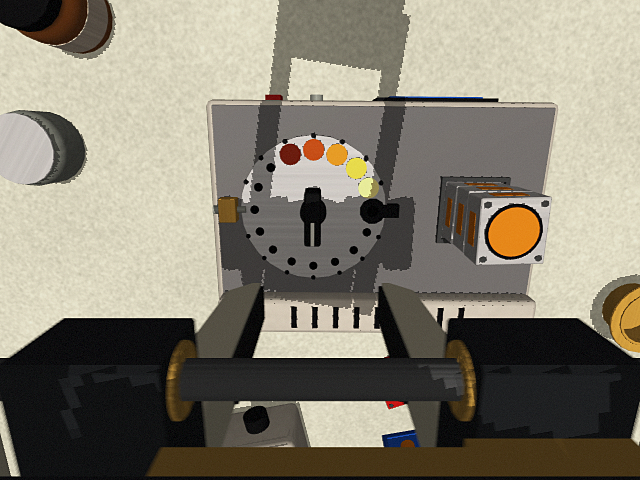

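The column of three stands square at (513,230), tops aligned. The knob bar is centred at (313,217), within 2–3 px of the predicted place, lying along tool y (dark stop), with black in the ring. Descending on it.

```bash
python3 -m inch '[[[0.02,0.004,-0.006,0.003,0,0.009,0.5],[0.03,0,0,0,0,0.003,0.5],[0.04,0,0,0,0,0.003,0.5],[0.03,0,0,0,0,0.003,0.5],[0.01,0,0,0,0,0,0.5],[0,0,0,0,0,0,0.5]]]'
python3 -c "
from h import *
tgt(.572,-.1595,.095,78)"
```

```text
t: 17.25
tool_pos: [0.5742, -0.1523, 0.1542]
orientation: [-1.057, 1.3, 1.063]
force: [-0.0, 0.3, 0.5]
opening: 0.0461
t 17.25 pos [ 0.5742 -0.1523  0.1542] f [-0.   0.3  0.5] op 0.0461 q6 -1.71
shift [ 0.0592  0.0005 -0.0075] turn [ 0.008  -0.     -0.0041]
```

```bash
python3 -m inch '[[[0.005,0,-0.0075,0.008,0,-0.004,0.5],[0.02,0,0,0,0,0.002,0.5],[0.02,0,0,0,0,0.002,0.5],[0.01,0,0,0,0,0.002,0.5],[0,0,0,0,0,0,0.5]]]'
python3 -c "
from h import *
tgt(.572,-.1595,.095,78)"
```

```text
t: 17.75
tool_pos: [0.5782, -0.1618, 0.1067]
orientation: [-1.059, 1.298, 1.047]
force: [-0.4, -0.0, 0.2]
opening: 0.0463
t 17.75 pos [ 0.5782 -0.1618  0.1067] f [-0.4 -0.   0.2] op 0.0463 q6 -1.72
shift [0.0116 0.0067 0.001 ] turn [ 0.0004 -0.0022  0.0076]
```

```bash
python3 -m inch '[[[0.005,0.007,0.001,0,-0.002,0.008,0.5],[0.006,0,0,0,0,0.002,0.5],[0,0,0,0,0,0,0.5]]]'
python3 -c "
from h import *
tgt(.572,-.1595,.095,78)"
```

```text
t: 18.05
tool_pos: [0.573, -0.1602, 0.0985]
orientation: [-1.055, 1.301, 1.052]
force: [-0.8, 0.5, 0.5]
opening: 0.0462
t 18.05 pos [ 0.573  -0.1602  0.0985] f [-0.8  0.5  0.5] op 0.0462 q6 -1.72
shift [0.0035 0.0011 0.0004] turn [ 0.0001 -0.0008  0.0015]
```

```bash
python3 -m inch '[[[0.004,0.001,0,0,0,0.002,0.5],[0,0,0,0,0,0,0.3],[0,0,0,0,0,0,0],[0,0,0,0,0,0,0],[0,0,0,0,0,0,0],[0,0,0,0,0,0,0],[0,0,0,0,0,0,0]]]' 50
python3 -c "
from h import *
tgt(.572,-.1595,.095,78)
print(toolR()[0]['wrist_torque'])"
```

```text
t: 18.75
tool_pos: [0.5725, -0.1606, 0.0954]
orientation: [-1.055, 1.302, 1.052]
force: [0.3, -0.6, -0.7]
opening: 0.02
t 18.75 pos [ 0.5725 -0.1606  0.0954] f [ 0.3 -0.6 -0.7] op 0.02 q6 -1.72
shift [0.0004 0.0008 0.001 ] turn [-0.0001 -0.0017  0.0011]
[-0.12431852  0.02412445 -0.00396277]
```

```bash
python3 -m inch '[[[0,0,0,0,0,0,0],[0,0,0,0,0,0,0],[0,0,0,0,0,0,0]]]'
python3 -c "
from h import *
tgt(.572,-.1595,.095,78)
print(toolR()[0]['wrist_torque'])"
```

```text
t: 19.05
tool_pos: [0.5726, -0.1606, 0.0954]
orientation: [-1.055, 1.302, 1.052]
force: [0.2, -1.0, -0.7]
opening: 0.0204
t 19.05 pos [ 0.5726 -0.1606  0.0954] f [ 0.2 -1.  -0.7] op 0.0204 q6 -1.72
shift [0.0004 0.0008 0.001 ] turn [-0.     -0.0018  0.0012]
[-0.13222137  0.04160098 -0.02451774]
```

Opening stopped at 20 mm, where the bar is 14 mm, so I look.

```bash
python3 - <<'E'
from h import *
c=cam('wrist');s=cam('scene');d=cam('side')
a=c['frame'][180:480,170:470]
def z(c):
    u,v=map(int,proj(c,(.5725,-.16,.1)));return cv2.resize(c['frame'][v-40:v+40,u-40:u+40],(300,300),interpolation=cv2.INTER_CUBIC)
cv2.imwrite('pics/g1.png',cv2.resize(np.hstack([cv2.resize(a,(300,300)),z(s),z(d)]),(800,267)))
E
```

```text
(no output)
```

View pics/g1.png

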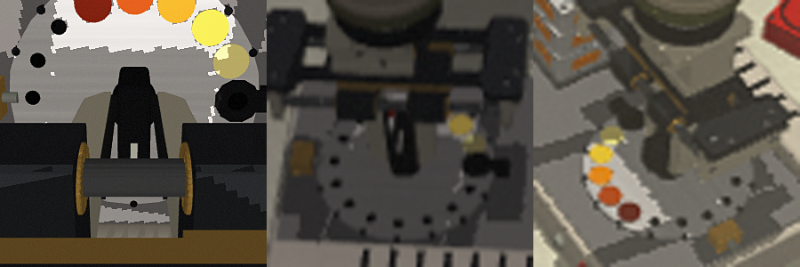

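The jaws straddle the bar squarely, but the tips probably touch the hub. I'll reopen a little, raise 7 mm and grip again.

```bash
python3 -m inch '[[[0,0,0,0,0,0,0.4],[0,0,0,0,0,0,0.4],[-0.007,0.001,0.001,0,-0.002,0,0.4],[0,0,0,0,0,0,0.3],[0,0,0,0,0,0,0],[0,0,0,0,0,0,0],[0,0,0,0,0,0,0],[0,0,0,0,0,0,0]]]' 50
python3 -c "
from h import *
tgt(.572,-.1595,.102,78)
print(toolR()[0]['wrist_torque'])"
```

```text
t: 20.0
tool_pos: [0.5719, -0.1605, 0.1037]
orientation: [-1.055, 1.301, 1.051]
force: [1.5, 4.1, 0.9]
opening: 0.0138
t 20.0 pos [ 0.5719 -0.1605  0.1037] f [1.5 4.1 0.9] op 0.0138 q6 -1.72
shift [0.0017 0.0001 0.001 ] turn [-0.0005 -0.0013  0.0023]
[ 0.77163531 -0.15076146 -0.03268627]
```

Opening is now 13.8 mm, so the bar is held. Turning clockwise (+x about the tool), first click and a bit.

```bash
python3 -m inch '[[[0,0,0,0.1,0,0,0],[0,0,0,0.13,0,0,0],[0,0,0,0.13,0,0,0],[0,0,0,0,0,0,0]]]'
python3 -c "
from h import *
tgt(.572,-.1605,.1037,10.5)
print(toolR()[0]['wrist_torque'])"
```

```text
t: 20.4
tool_pos: [0.572, -0.1604, 0.1037]
orientation: [-0.773, 1.429, 0.769]
force: [0.5, -1.4, -0.0]
opening: 0.0137
t 20.4 pos [ 0.572  -0.1604  0.1037] f [ 0.5 -1.4 -0. ] op 0.0137 q6 -1.35
shift [-0.     -0.0001 -0.0001] turn [0.8056 0.001  0.0025]
[-0.08920005  0.02037934  0.07239052]
```

```bash
python3 -m inch '[[[0,0,0,0.13,0,0,0],[0,0,0,0.13,0,0,0],[0,0,0,0.13,0,0,0],[0,0,0,0.13,0,0,0],[0,0,0,0,0,0,0]]]'
python3 -c "
from h import *
tgt(.572,-.1605,.1037,10.5)
print(toolR()[0]['wrist_torque'])"
```

```text
t: 20.9
tool_pos: [0.5721, -0.1603, 0.1037]
orientation: [-0.371, 1.537, 0.368]
force: [-0.5, -0.5, 0.4]
opening: 0.0135
t 20.9 pos [ 0.5721 -0.1603  0.1037] f [-0.5 -0.5  0.4] op 0.0135 q6 -0.83
shift [-0.     -0.0002 -0.0002] turn [0.2884 0.0016 0.0023]
[-0.16252144  0.12730123  0.18864623]
```

```bash
python3 -m inch '[[[0,0,0,0.1,0,0,0],[0,0,0,0.1,0,0,0],[0,0,0,0.07,0,0,0],[0,0,0,0,0,0,0]]]'
python3 - <<'E'
from h import *
tgt(.572,-.1605,.1037,10.5)
print(toolR()[0]['wrist_torque'])
c=cam('wrist');s=cam('scene');d=cam('side')
def z(c,P=(.59,-.13,.09)):
    u,v=map(int,proj(c,P));return cv2.resize(c['frame'][v-45:v+45,u-45:u+45],(400,400),interpolation=cv2.INTER_CUBIC)
cv2.imwrite('pics/g2.png',np.vstack([np.hstack([z(s),z(d)]) ,]))
cv2.imwrite('pics/g3.png',c['frame'])
E
```

```text
t: 21.3
tool_pos: [0.5721, -0.1603, 0.1037]
orientation: [-0.174, 1.562, 0.171]
force: [0.0, 0.6, 1.1]
opening: 0.0136
t 21.3 pos [ 0.5721 -0.1603  0.1037] f [0.  0.6 1.1] op 0.0136 q6 -0.58
shift [-0.     -0.0002 -0.0002] turn [0.0367 0.0018 0.0023]
[-0.17327103  0.17692858  0.04788509]
```

View pics/g3.png

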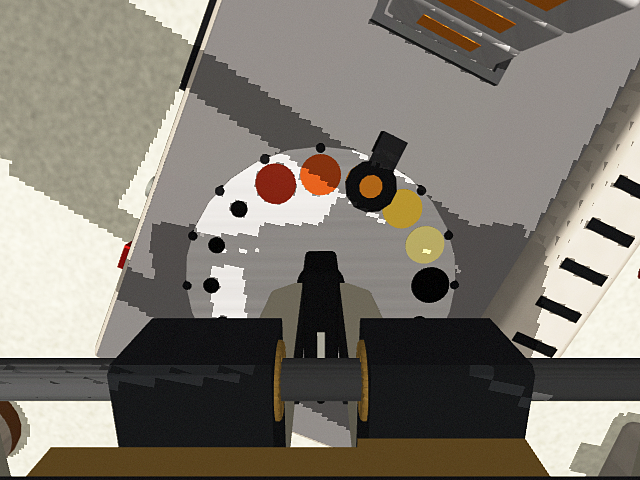

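Amber (glass 3) sits in the ring at (371,187), with dark at (430,285) and glasses 1 and 2 past it. There is still 0.037 rad to go.

```bash
python3 -m inch '[[[0,0,0,0.037,0,0,0],[0,0,0,0,0,0,0]]]'
python3 - <<'E'
from h import *
tgt(.572,-.1605,.1037,10.5)
c=cam('wrist');cv2.imwrite('pics/g4.png',c['frame'])
f=c['frame'];h=cv2.cvtColor(f,cv2.COLOR_BGR2HSV)
# wheel features at z=.065: disc-mark centres -> angle about the axis, comparator frame (ring at +y => 90)
K=np.array([.5722,-.1603]);th=np.radians(-12)
def ang(u,v):
    p=onz(c,u,v,.065)[:2]-K;b=(np.degrees(np.arctan2(p[1],p[0]))+12);return round(b,1),round(float(np.hypot(*p)),4)
for nm,m in(('sat',(h[...,1]>110)&(h[...,2]>80)),('black',f.max(2)<25)):
    m=m.astype(np.uint8);m[330:]=0;m[:130]=0
    n,l,st,ce=cv2.connectedComponentsWithStats(m)
    for k in range(1,n):
        if 150<st[k,4]<3000:print(nm,ce[k].round(1),st[k,2:5],ang(*ce[k]))
tgt(.572,-.1605,.1037,10.5)
E
```

```text
t: 21.65
tool_pos: [0.5722, -0.1603, 0.1037]
orientation: [-0.15, 1.564, 0.147]
force: [0.3, -0.7, 0.1]
opening: 0.0139
t 21.65 pos [ 0.5722 -0.1603  0.1037] f [ 0.3 -0.7  0.1] op 0.0139 q6 -0.55
shift [-0.     -0.0002 -0.0002] turn [0.0055 0.0019 0.0022]
sat [320.  174.2] [  41   41 1330] (np.float64(111.8), 0.0558)
sat [275.1 183.4] [  41   41 1291] (np.float64(134.1), 0.0553)
sat [367.1 184.7] [ 23  24 432] (np.float64(88.4), 0.0559)
sat [402.3 208.4] [  40   40 1212] (np.float64(67.4), 0.0564)
sat [424.3 244.1] [  38   37 1118] (np.float64(45.6), 0.0564)
black [367.5 184.6] [  51   52 1497] (np.float64(88.2), 0.056)
black [626.7 176.7] [ 29  24 281] (np.float64(43.5), 0.1543)
black [238.6 208.6] [ 16  16 202] (np.float64(156.5), 0.0547)
black [609.2 223.5] [ 49  29 458] (np.float64(35.7), 0.1441)
black [216.3 244.9] [ 16  16 194] (np.float64(179.3), 0.0542)
black [583.7 263.9] [ 48  27 409] (np.float64(27.8), 0.1322)
black [429.9 284.3] [  37   35 1027] (np.float64(23.7), 0.0562)
black [210.9 285.1] [ 15  15 177] (np.float64(-157.9), 0.0539)
black [559.5 302.1] [ 46  26 402] (np.float64(18.7), 0.1233)
black [213.9 323.9] [ 140   13 1463] (np.float64(-136.1), 0.0578)
black [427.2 323.9] [ 140   14 1505] (np.float64(2.4), 0.0601)
t 21.7 pos [ 0.5721 -0.1603  0.1037] f [-0.  -0.6  0.9] op 0.0136 q6 -0.55
shift [-0.     -0.0002 -0.0002] turn [0.0064 0.0018 0.0022]
```

```bash
python3 -m inch '[[[0,0,0,0.008,0,0,0]]]'
python3 - <<'E'
from h import *
tgt(.572,-.1605,.1037,10.5)
s,d=cam('scene'),cam('side');P=np.array([.6045,-.0133,.144])
es=[]
for c in(s,d):
    u,v=map(int,proj(c,P));es.append(disc(c,.144,u,v,14))
print(tri([(s,*es[0]),(d,*es[1])]))
for i in range(12): cam('side')
tgt(.572,-.1605,.1037,10.5)
E
```

```text
t: 21.8
tool_pos: [0.5722, -0.1603, 0.1037]
orientation: [-0.146, 1.564, 0.143]
force: [-0.3, 0.2, 0.9]
opening: 0.0134
t 21.8 pos [ 0.5722 -0.1603  0.1037] f [-0.3  0.2  0.9] op 0.0134 q6 -0.54
shift [ 0.     -0.0002 -0.0002] turn [0.0005 0.0019 0.0022]
disc ((309.6631164550781, 242.66954040527344), (12.061056137084961, 15.175297737121582), 93.08108520507812) [ 0.6064 -0.0139  0.144 ]
disc ((343.9695129394531, 219.67587280273438), (9.641777038574219, 13.998738288879395), 91.69148254394531) [ 0.6047 -0.0141  0.144 ]
(array([ 0.60546514, -0.01353069,  0.14284057]), [0.0001780046457208118, 0.00017800464572079966])
t 22.5 pos [ 0.5722 -0.1603  0.1037] f [-0.1 -0.7  0.5] op 0.0134 q6 -0.54
shift [ 0.     -0.0002 -0.0002] turn [-0.0016  0.0019  0.0022]
```

Column top is at (0.605, -0.0135, 0.143), and the knob held its angle to within 0.002 rad over 0.7 s. Handing in.

```bash
python3 -c "
from plant import workorder
print(workorder.close_job())"
```

```text
the job is handed in; nothing more can be done
None
```

I stacked both loose amber cells on cell_a and let go of the column. Then I turned the knob clockwise past the first two clicks to the third stop, and handed the job in at 22.5 s still gripping it.

**Column:** Two cameras put the top of the column at (0.605, -0.0135, 0.143), against a predicted height of 0.144. That is about 1 mm from cell_a's centre. The wrist view showed the three cells square and aligned.

**Knob:** The tool had turned to within 0.002 rad of the third stop and held there for 0.7 s before I handed in. The amber glass filled the viewing ring, and the wheel's spots matched the third-stop angles to about 1°.

**What went wrong along the way:**
- While I was setting the first cell down, the end-of-row force reading hid the contact. I pressed it on with about 28 N for a moment, and the tool drifted 1.5 mm. I lifted it, realigned it, and set it down again at 4 N. The second cell touched at about 13 N.
- The first grip on the knob stopped at 20 mm, probably because the tips were on the hub. I raised the gripper about 8 mm and gripped again; it then closed to 13.8 mm on the 14 mm bar.
- I counted the clicks by measured angle, since the force readings did not show them individually.
- I did not re-measure the other things on the bench at the end. No move was aimed near them; the open jaws passed the dark cell with an estimated 20 mm to spare.

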